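Hotplate off and toppled jerrican stood back up

ROBOT

A 6-joint arm with a two-finger parallel gripper is mounted at the origin on the work surface. World frame = base frame: x ahead of the robot, y to its left, z up, the work surface at z = 0. Lengths are in m, angles in rad, forces in N, time in s.
With the tool pointing down it reaches from about 0.3 to 0.775 m from the base axis. Payload 14.6 kg.
Tool frame: the origin (TCP) lies at the very end of the fingers, on their centre line; the grasp point (between the pads) lies 19 mm behind it; z points along the fingers, y is the direction in which the jaws open and shut (so a half turn about z gives the same grasp; the last joint's range is limited). The gripper opens to 85 mm and grips with 20 to 120 N. Pads are 22 mm wide; open, the fingers measure 114 mm over their backs; the gripper's body (76 mm by 85 mm) begins 54 mm behind the grasp point. The pads swing forward as they close: fully open they stand 13 mm farther back than shut.
Start: joints at [-1.198, 0.3, 1.521, -0, 1.321, -0.067], TCP at [0.234, -0.498, 0.231] pointing down, gripper open.
Joint ranges: [-3.03, 3.03], [-0.79, 2.21], [0.23, 2.52], [-1.04, 4.18], [0, 3.07], [-2.55, 2.55]. Speed limits (rad/s): [2.22, 2.22, 2.57, 3.14, 3.14, 3.14].

INTERFACE

Orientations are given as a 3x3 rotation matrix whose columns are the frame's x, y, z axes.
In Python, from workcell import env, vision, workorder gives the robot as it stands.
- The arm moves only by the shell command python3 -m inch 'ROWS' [OPENING] [FORCE]. ROWS is JSON, a list of rows, each an object with "xyz": the shift along the world's x, y, z in mm, a list of three; "twist": the turn, a rotation vector about the world's x, y, z in rad, a list of three. In form: [{"xyz": [dx, dy, dz], "twist": [ax, ay, az]}, ...]. A call has 1 to 8 rows; each row shifts and turns the commanded pose from where the row before left it; what a row does not reach is not made up. A row lasts 1/8 s, in which the tool goes at most 62.5 mm and 10.7 degrees, less where a joint would pass 70% of its speed; a pose out of reach is approached as far as the arm can. A call is refused whole if a number of a shift passes 62.5 or a number of a turn 0.188, either way. A call with a gripper value outside its range is refused whole. OPENING is the closure in counts, from 0 (fully open) to 255 (shut), set as the call begins (- or left out, the last holds). The fingers move at their own pace and stop on an object; FORCE is the grip in N (left out, the last holds). Time passes only in rows, so rows that do not move let the fingers close. It gives the time, the measured TCP pose, the force and the opening at its end, in the units of the state.
- env.get_obs(): the state, without advancing time (a new reading comes with each control period).
- vision.grab_frame(name): name is "side" or "top"; returns a dict with "image" (400x640x3 uint8, red, green, blue), "vertical_fov" (degrees; the focal length in pixels is half the picture's height over the tangent of half this angle, whatever the lens; pixels are square), "cx", "cy" (the principal point, pixels), "camera_from_world" (4x4, takes a point from world to camera coordinates). Camera axes: x right, y down, z forward; pixel columns grow to the right and rows downward; lengths in m; the calibration is good to about 2 mm. A picture is of the moment at which its call begins. There is no depth.
- workorder.job_done(): hands the job in, once; it reports no verdict.
The state is a dict: "time_s": time; "qpos": joint angles; "qvel": joint speeds; "joint_efforts": joint torques, N m; "eef_pos": TCP position; "ee_rot": TCP orientation; "force": force on the tool from outside, world axes, zero at the start; "moment": the same for the moment, N m; "width": opening from 0.0 (shut) to 1.0 (fully open).
Only numpy, scipy, OpenCV 4.12 (cv2) and the standard library are available. Lean on these libraries where they do the work, as an engineer would, in place of code of your own. Each camera call takes 0.05 s, during which the arm holds its last target.

TASK

A plastic jerrican has toppled sideways and is leaning on the edge of the hotplate. First press the round push button in the middle of the hotplate's sloping front panel to switch the heat off, then push the jerrican back up off the hotplate so that it stands upright on its own base, clear of the hotplate. Only press and push: do not pick the jerrican up, and leave everything else, including the beaker on the hotplate, where it is.

Things in the scene. Friction and masses are not known exactly. Their poses are not given: they have to be found in the camera images.
- can: The toppled jerrican, the only one not standing: off-white HDPE, empty, 0.25 to 0.5 kg. Body block 160 (x) x 95 (y) x 160 mm (z), on top a carrying handle and a screw cap. Origin: centre of the underside, z towards the handle. At the start it leans 36 degrees to its own -y side, its broad -y face lying on the hotplate's top edge, handle and cap hanging over the plate.
- can_near_edge (a point): Middle of the can's bottom edge on its -y side (x 0, y -47.5, z 0 mm in its frame), on the bench 73 mm from the plate's side. The can pivots on it when pushed back towards its +y side; once leaning less than about 28 degrees it falls back on its base by itself, rocks briefly and stands.
- can_far_edge (a point): Middle of the jerrican's opposite bottom edge, x 0, y +47.5, z 0 mm in its frame; in the air at the start.
- can_handle (a point): Centre of the can's handle bar: 93 mm long in the can's x, 28 mm wide in y, 20 mm thick, a post under each end; at x -30, y 0, z 200 mm of the can. At the start it hangs over the plate: the lower side of the bar, to be pushed, is 173 to 189 mm above the bench and 93 to 97 mm from the pivot edge towards the hotplate; the bar's highest corner is 206 mm up, rising to 220 mm on the way.
- can_cap (a point): Centre of the top of the can's screw cap, 47 mm diameter, 26 mm high, at x +53, y 0, z 208 mm of the can. At the start its lowest rim is 160 to 185 mm above the bench and up to 104 mm from the pivot edge towards the hotplate.
- hotplate: White hotplate, fixed. Origin on the bench under the plate's centre, z up. Square plate 176 x 176 mm, top 100 mm above the bench, sides at x, y = +-88 mm. On its -x side a 164 mm wide panel slopes from 88 mm height at x -80 to 48 mm at x -165 mm, with a push button in the middle and a knob (28 mm wide, 15 high) 54 mm to either side. The can leans on the plate's +y edge, their x axes parallel.
- heat_button (a joint): Travel of the hotplate's push button in m: 0 released, 0.006 fully pressed (about 5 N). It springs back. It moves square to the sloping panel: pressed along the direction (+0.43, 0, -0.90) of the hotplate's frame.
- heat_button_top (a point): Centre of the top of the push button, a white round cap of 24 mm diameter in a grey collar of 40 mm, standing 10 mm proud of the collar. About x -131, y 0, z 88 mm in the hotplate's frame.
- small_beaker: Small glass beaker, 42 mm diameter, 58 mm high, standing on the hotplate's plate at its far right part (about x +45, y -50 mm of the hotplate). Origin: centre of its underside. Leave alone.
- full_can_1: A full jerrican of the same shape, upright, 1.9 kg, to the left. Origin: centre of its underside. Leave alone.
- full_can_2: Another full upright jerrican of the same shape, 1.9 kg, to the left. Origin: centre of its underside. Leave alone.
- big_beaker: Glass beaker, 70 mm diameter, 95 mm high, on the bench to the left front, beside a full can. Origin: centre of its underside. Leave alone.
- sample_bottle: Amber bottle with black cap, 60 mm diameter, 125 mm high, to the right. Origin: centre of its underside. Leave alone.
- test_cup: Brass flash point test cup with a flange, 76 mm diameter, 56 mm high, to the right. Origin: centre of its underside. Leave alone.
- vial: Small glass vial, 25 mm diameter, 48 mm high, on the bench to the right. Origin: centre of its underside. Leave alone.
- round_lid: White ceramic lid with a small knob, 78 mm diameter, 17 mm high, lying on the bench to the right, behind the bottle and cup. Origin: centre of its underside. Leave alone.

How it is judged:
By the outcome, as a careful person would: the job done as asked, in the order asked, and still so for the second after the job is handed in, with the robot touching nothing.
It also fails if it takes over 43 s, if anything falls off the work surface, if the arm or the gripper's body presses on something with over 40 N, if the wrist force passes 120 N, or if a joint passes its speed limit or range.

## Working session

There is one attempt and no reset: what is moved stays moved. The work goes in short steps, Python scripts to look and compute and a shell command to move; the robot and the scene stay as the last step left them, time stands still between calls to the robot, and variables do not carry over. Pictures are saved under pics/ and viewed, and the job is handed in when it is done.

```bash
ls; mkdir -p pics
python3 - <<'E'
from workcell import env, vision
import cv2
o=env.get_obs(); print(o['time_s'],o['eef_pos'],o['ee_rot'],o['width'])
for n in('side','top'):
    f=vision.grab_frame(n); cv2.imwrite(f'pics/{n}0.png',f['image'][:,:,::-1]); print(n,f['vertical_fov'],f['cx'],f['cy'],f['camera_from_world'])
E
```

```text
pics
0.0 [ 0.23406145 -0.49744376  0.23073033] [[ 9.04850060e-01  4.25730159e-01 -4.48708779e-04]
 [ 4.25730392e-01 -9.04849413e-01  1.08300150e-03]
 [ 5.50525268e-05 -1.17098294e-03 -9.99999313e-01]] 1.0006619374086105
side 49.25295087783717 309.3302668377254 194.87446575618776 [[ 0.99960626 -0.02453336  0.01361761 -0.53728023]
 [-0.00812987 -0.71772823 -0.69627588  0.07642099]
 [ 0.02685573  0.69589102 -0.71764508  1.45125474]
 [ 0.          0.          0.          1.        ]]
top 45.46777057488502 322.93827869549887 191.60761419250306 [[ 0.01473939 -0.99988942 -0.00197266 -0.03591357]
 [-0.99799143 -0.01458979 -0.06164607  0.54342299]
 [ 0.06161048  0.00287733 -0.99809612  1.5765089 ]
 [ 0.          0.          0.          1.        ]]
```

View pics/side0.png

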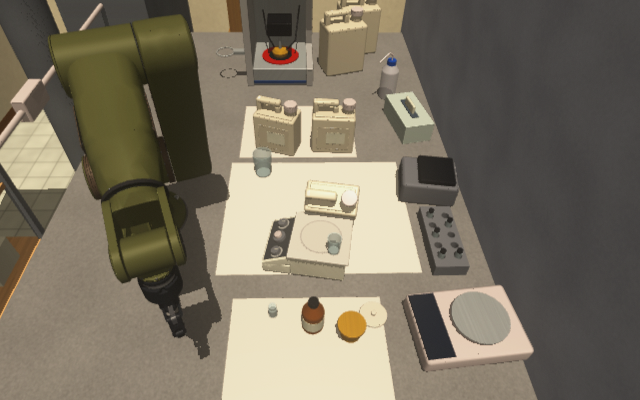

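View pics/top0.png

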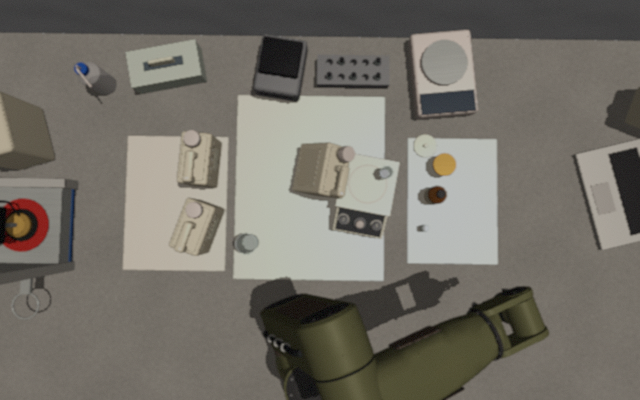

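The side view shows the can leaning on the plate at about (330,197), with the panel on the plate's left at about (280,237). In the top view the panel is at about (360,221) and the beaker at (384,172). I'll zoom in to measure.

Run:
```python
import cv2
a=cv2.imread('pics/side0.png')[165:290,245:375]; cv2.imwrite('pics/side0z.png',cv2.resize(a,None,fx=4.6,fy=4.6,interpolation=cv2.INTER_CUBIC))
a=cv2.imread('pics/top0.png')[130:250,280:410]; cv2.imwrite('pics/top0z.png',cv2.resize(a,None,fx=5,fy=5,interpolation=cv2.INTER_CUBIC))
```

```text
(no output)
```

View pics/side0z.png

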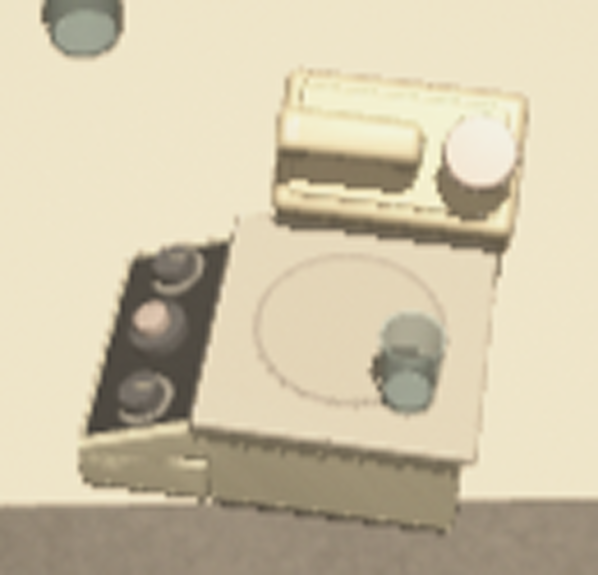

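View pics/top0z.png

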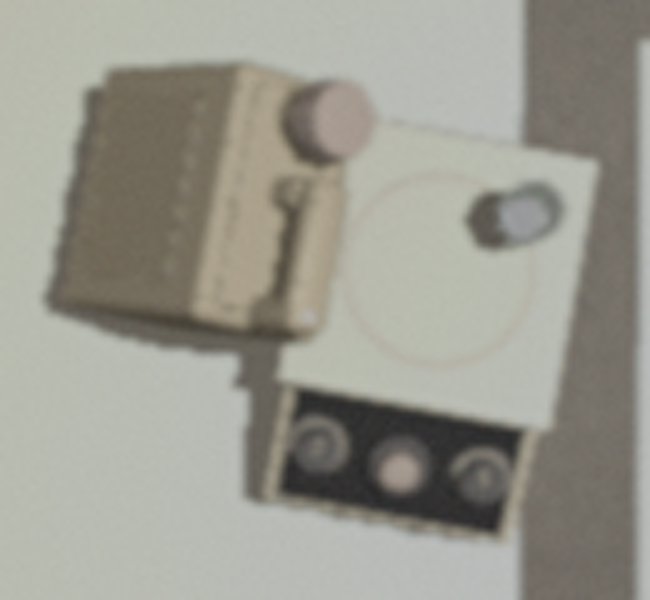

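```bash
cat > h.py <<'E'
import numpy as np
from scipy.optimize import least_squares
from workcell import vision
def cam(n,f=None):
    f=f or vision.grab_frame(n); F=200/np.tan(np.radians(f['vertical_fov'])/2)
    return F,f['cx'],f['cy'],np.array(f['camera_from_world'])
def proj(c,p):
    p=np.atleast_2d(p); q=p@c[3][:3,:3].T+c[3][:3,3]
    return np.c_[c[0]*q[:,0]/q[:,2]+c[1],c[0]*q[:,1]/q[:,2]+c[2]]
def uz(P,s,o): return (np.array(P,float)+.5)/s-.5+np.array(o)
def tri(cs,uv):
    return least_squares(lambda p:np.concatenate([proj(c,p)[0]-u for c,u in zip(cs,uv)]),[.5,0,.1])
E
python3 - <<'E'
from h import *
S=cam('side');T=cam('top')
np.set_printoptions(precision=4,suppress=True)
zs=lambda P:uz(P,4.6,(245,165)); zt=lambda P:uz(P,5,(280,130))
for n,a,b in [('button',(150,316),(400,470)),('corner-88,-88',(190,430),(550,428)),('corner88,-88',(475,462),(598,160)),('corner-88,88',(238,215),(280,380)),('cap',(480,150),(336,120)),('beakertop',(413,335),(530,215))]:
    r=tri([S,T],[zs(a),zt(b)]); print(n,r.x,r.fun)
pts=np.array([[-88,88,100],[-88,-88,100],[88,-88,100],[-131,0,88]])/1e3
us=zs([(238,215),(190,430),(475,462),(150,316)]);ut=zt([(280,380),(550,428),(598,160),(400,470)])
def W(x,p):
    c,s=np.cos(x[2]),np.sin(x[2]);return p@np.array([[c,-s,0],[s,c,0],[0,0,1]]).T+[x[0],x[1],0]
f=lambda x:np.r_[(proj(S,W(x,pts))-us).ravel(),(proj(T,W(x,pts))-ut).ravel()]
r=least_squares(f,[.5,-.1,0]);print(r.x,r.fun)
x=r.x
c,s=np.cos(x[2]),np.sin(x[2]); print('ex',c,s); print('button',W(x,pts[3:]))
# can pose: pivot edge at y=88+73 ; fit x offset (hotplate frame) using cap and handle
th=np.radians(36)
def can(P,ox):
    P=np.atleast_2d(P)/1e3;y=P[:,1]+.0475;z=P[:,2]
    return np.c_[ox+P[:,0], .161+y*np.cos(th)-z*np.sin(th), y*np.sin(th)+z*np.cos(th)]
cp=[[53,0,208],[-30,0,200]]
g=lambda o:np.r_[(proj(S,W(x,can(cp[:1],o[0])))-zs([(480,150)])).ravel(),(proj(T,W(x,can(cp[:1],o[0])))-zt([(336,120)])).ravel()]
q=least_squares(g,[0]);print('ox',q.x,q.fun)
for n,P in [('cap',[53,0,208]),('handle',[-30,0,200]),('near',[0,-47.5,0]),('barL',[-76,-14,200]),('barR',[16,-14,200]),('far',[0,47.5,0])]:
    k=can(P,q.x[0]);print(n,k,W(x,k),proj(S,W(x,k)),proj(T,W(x,k)))
E
```

```text
button [ 0.4383 -0.1459  0.0911] [ 0.3509 -0.0161  0.0176  0.3743]
corner-88,-88 [ 0.4657 -0.24    0.0963] [ 0.4701 -0.0238  0.0205  0.5283]
corner88,-88 [ 0.637  -0.2688  0.1001] [ 0.2013 -0.0178 -0.0063  0.2315]
corner-88,88 [ 0.4947 -0.0688  0.102 ] [ 0.0935 -0.0055  0.0024  0.0959]
cap [ 0.6473 -0.0979  0.1934] [ 0.0755 -0.007  -0.0027  0.0782]
beakertop [ 0.5976 -0.2183  0.1594] [-0.5065  0.0411  0.0081 -0.5623]
[ 0.5666 -0.1682 -0.1701] [ 0.1039 -0.0882  0.1714 -0.771   0.7512  0.3097  0.1155  0.6936 -0.7005
  0.0985  0.1999  0.7534  0.3196 -0.2124  0.0028  0.6262]
ex 0.9855744035505735 -0.1692427105252437
button [[ 0.4375 -0.146   0.088 ]]
ox [0.0145] [-0.081   0.7503  1.9469  0.365 ]
cap [[0.0675 0.0772 0.1962]] [[ 0.6461 -0.1036  0.1962]] [[348.8755 197.9677]] [[348.7469 153.965 ]]
handle [[-0.0155  0.0819  0.1897]] [[ 0.5651 -0.0849  0.1897]] [[320.4142 195.1008]] [[342.0513 181.19  ]]
near [[0.0145 0.161  0.    ]] [[ 0.6081 -0.012   0.    ]] [[330.5181 218.818 ]] [[318.5122 172.8955]]
barL [[-0.0615  0.0705  0.1815]] [[ 0.5179 -0.0883  0.1815]] [[304.2014 198.0256]] [[342.8825 197.1889]]
barR [[0.0305 0.0705 0.1815]] [[ 0.6085 -0.1038  0.1815]] [[335.5582 201.6464]] [[348.4381 167.0918]]
far [[0.0145 0.2379 0.0558]] [[0.6211 0.0638 0.0558]] [[333.8591 190.9413]] [[295.1958 166.8728]]
```

```bash
python3 -m inch '[{"xyz":[12,22,0],"twist":[0,0,-0.076]},{"xyz":[12,22,0],"twist":[0,0,-0.076]},{"xyz":[12,22,0],"twist":[0,0,-0.076]},{"xyz":[12,22,0],"twist":[0,0,-0.076]},{"xyz":[12,22,0],"twist":[0,0,-0.076]},{"xyz":[12,22,0],"twist":[0,0,-0.076]},{"xyz":[12,22,0],"twist":[0,0,-0.076]},{"xyz":[12,22,0],"twist":[0,0,-0.076]}]' 255 30
python3 -m inch '[{"xyz":[11,22,-11],"twist":[-0.0095,-0.055,0]},{"xyz":[11,22,-11],"twist":[-0.0095,-0.055,0]},{"xyz":[11,22,-11],"twist":[-0.0095,-0.055,0]},{"xyz":[11,22,-11],"twist":[-0.0095,-0.055,0]},{"xyz":[11,22,-11],"twist":[-0.0095,-0.055,0]},{"xyz":[11,22,-11],"twist":[-0.0095,-0.055,0]},{"xyz":[11,22,-11],"twist":[-0.0095,-0.055,0]},{"xyz":[11,22,-11],"twist":[-0.0095,-0.055,0]}]'
```

```text
time_s: 1.2
eef_pos: [0.3304, -0.3209, 0.2312]
ee_rot: [[0.985, -0.17, -0.0], [-0.17, -0.985, 0.0], [-0.0, -0.0, -1.0]]
force: [0.3, 0.1, -0.2]
width: -0.002
time_s: 2.2
eef_pos: [0.4184, -0.145, 0.1431]
ee_rot: [[0.888, -0.168, 0.427], [-0.151, -0.986, -0.074], [0.434, 0.001, -0.901]]
force: [0.1, -1.1, -0.5]
width: -0.002
```

Run:
```python
from workcell import env, vision
import cv2,numpy as np
o=env.get_obs(); print(o['time_s'],o['eef_pos'],o['ee_rot'],o['force'],o['width'])
f=vision.grab_frame('side'); cv2.imwrite('pics/s1.png',cv2.resize(f['image'][140:300,200:400,::-1],None,fx=3.5,fy=3.5,interpolation=cv2.INTER_CUBIC))
f=vision.grab_frame('top'); cv2.imwrite('pics/t1.png',cv2.resize(f['image'][120:270,270:430,::-1],None,fx=4,fy=4,interpolation=cv2.INTER_CUBIC))
```

```text
2.2 [ 0.41838847 -0.14497299  0.14308638] [[ 0.88837067 -0.16788676  0.42733078]
 [-0.15074579 -0.9858055  -0.07391359]
 [ 0.43367415  0.00124435 -0.90106891]] [ 0.11999331 -1.12433769 -0.53266619] -0.002174454064412399
```

View pics/s1.png

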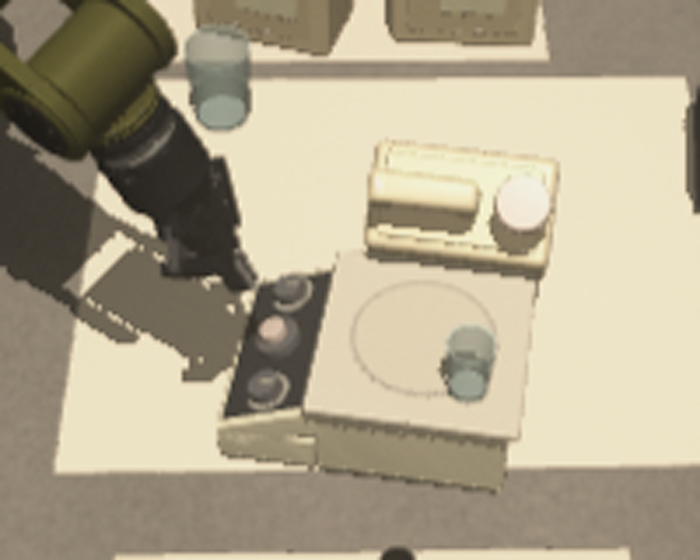

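```bash
python3 -m inch '[{"xyz":[3.25,0,-10]},{"xyz":[3.25,0,-10]},{"xyz":[3.25,0,-10]},{"xyz":[3.25,0,-10]},{"xyz":[0,0,0]}]' || python3 -m inch '[{"xyz":[3.25,0,-10],"twist":[0,0,0]},{"xyz":[3.25,0,-10],"twist":[0,0,0]},{"xyz":[3.25,0,-10],"twist":[0,0,0]},{"xyz":[3.25,0,-10],"twist":[0,0,0]},{"xyz":[0,0,0],"twist":[0,0,0]}]'
python3 - <<'E'
from h import *
import cv2
S=cam('side');T=cam('top')
from workcell import env
p=env.get_obs()['eef_pos'];print(p,proj(S,p),proj(T,p))
f=vision.grab_frame('side'); cv2.imwrite('pics/s2.png',cv2.resize(f['image'][200:270,250:350,::-1],None,fx=7,fy=7,interpolation=cv2.INTER_CUBIC))
f=vision.grab_frame('top'); cv2.imwrite('pics/t2.png',cv2.resize(f['image'][180:260,310:410,::-1],None,fx=7,fy=7,interpolation=cv2.INTER_CUBIC))
E
```

```text
time_s: 2.92
eef_pos: [0.431, -0.1456, 0.1023]
ee_rot: [[0.89, -0.168, 0.424], [-0.151, -0.986, -0.073], [0.43, 0.001, -0.903]]
force: [0.4, -0.1, 0.4]
width: 0.001
[ 0.43117925 -0.1456969   0.10322717] [[275.00152331 230.66769877]] [[359.83463734 226.26096171]]invalid input at $[0]: expected keys xyz, twist
```

View pics/s2.png

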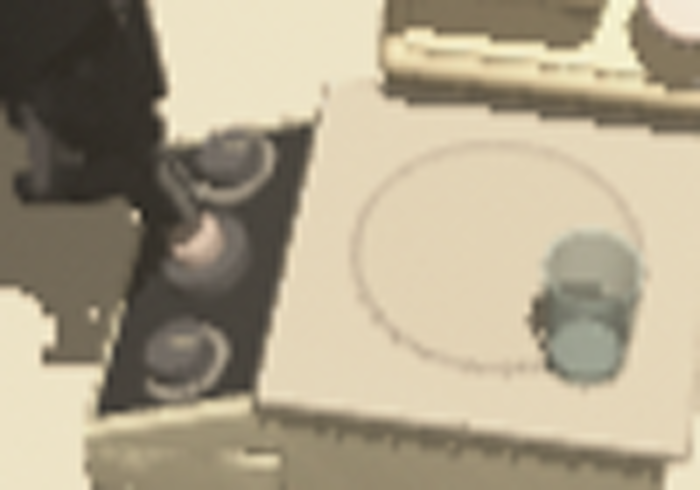

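View pics/t2.png

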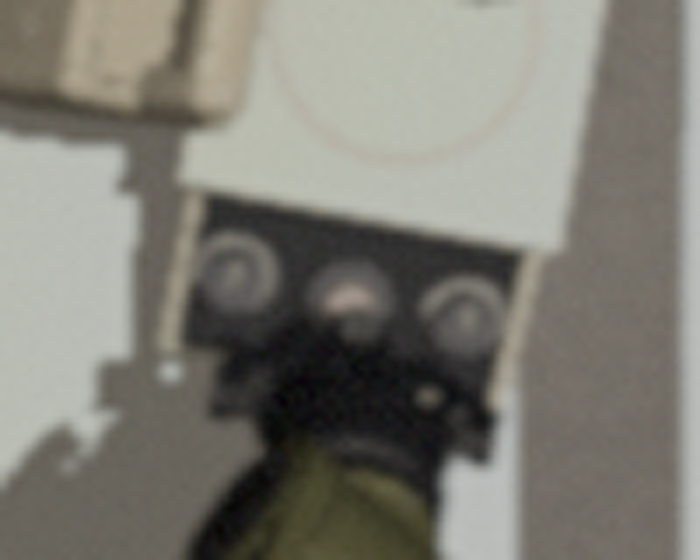

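The finger tip sits just off the button's white cap: (190,225) in the side zoom, (350,315) in the top zoom. It is lined up, so I'll press in small steps.

```bash
python3 -m inch '[{"xyz":[2,0,-4],"twist":[0,0,0]},{"xyz":[2,0,-4],"twist":[0,0,0]},{"xyz":[1,0,-3],"twist":[0,0,0]},{"xyz":[0,0,0],"twist":[0,0,0]}]' 
python3 -m inch '[{"xyz":[1,0,-2],"twist":[0,0,0]},{"xyz":[1,0,-2],"twist":[0,0,0]},{"xyz":[0,0,0],"twist":[0,0,0]}]'
```

```text
time_s: 3.62
eef_pos: [0.4361, -0.1456, 0.0919]
ee_rot: [[0.89, -0.168, 0.425], [-0.151, -0.986, -0.073], [0.431, 0.001, -0.902]]
force: [-0.3, 0.3, 0.1]
width: -0.001
time_s: 4.0
eef_pos: [0.4383, -0.1457, 0.0883]
ee_rot: [[0.889, -0.168, 0.426], [-0.151, -0.986, -0.074], [0.432, 0.001, -0.902]]
force: [-1.0, -0.2, 2.3]
width: 0.001
```

```bash
python3 -m inch '[{"xyz":[1,0,-2],"twist":[0,0,0]},{"xyz":[1,0,-2],"twist":[0,0,0]},{"xyz":[0,0,0],"twist":[0,0,0]}]' 
python3 -m inch '[{"xyz":[0.5,0,-1],"twist":[0,0,0]},{"xyz":[0.5,0,-1],"twist":[0,0,0]},{"xyz":[0,0,0],"twist":[0,0,0]}]'
```

```text
time_s: 4.38
eef_pos: [0.4403, -0.1458, 0.0843]
ee_rot: [[0.889, -0.168, 0.426], [-0.151, -0.986, -0.074], [0.432, 0.001, -0.902]]
force: [-3.1, -2.7, 4.0]
width: 0.002
time_s: 4.75
eef_pos: [0.441, -0.1458, 0.0834]
ee_rot: [[0.889, -0.167, 0.426], [-0.15, -0.986, -0.074], [0.433, 0.002, -0.902]]
force: [-28.2, 0.2, 36.2]
width: -0.001
```

The button bottomed out: about 7 mm of travel with a steep force rise, past the 5 N spring. Now I'll retract along the press direction and swing to the can's handle with the tool leaning away from it.

```bash
python3 -m inch '[{"xyz":[-9,1.5,19],"twist":[0,0,0]},{"xyz":[-9,1.5,19],"twist":[0,0,0]},{"xyz":[-9,1.5,19],"twist":[0,0,0]},{"xyz":[0,0,22],"twist":[0.015,0.0876,0]},{"xyz":[0,0,22],"twist":[0.015,0.0876,0]},{"xyz":[0,0,22],"twist":[0.015,0.0876,0]},{"xyz":[0,0,22],"twist":[0.015,0.0876,0]},{"xyz":[0,0,22],"twist":[0.015,0.0876,0]}]' 
python3 -m inch '[{"xyz":[20,-1,0],"twist":[0.054,-0.0093,0]},{"xyz":[20,-1,0],"twist":[0.054,-0.0093,0]},{"xyz":[20,-1,0],"twist":[0.054,-0.0093,0]},{"xyz":[20,-1,0],"twist":[0.054,-0.0093,0]},{"xyz":[20,-1,0],"twist":[0.054,-0.0093,0]},{"xyz":[20,-1,0],"twist":[0.054,-0.0093,0]},{"xyz":[20,-1,0],"twist":[0.054,-0.0093,0]},{"xyz":[20,-1,0],"twist":[0.054,-0.0093,0]}]'
python3 - <<'E'
from h import *
import cv2
from workcell import env
o=env.get_obs();print(o['qpos'],o['force'])
f=vision.grab_frame('side'); cv2.imwrite('pics/s3.png',cv2.resize(f['image'][120:280,230:400,::-1],None,fx=3.5,fy=3.5,interpolation=cv2.INTER_CUBIC))
f=vision.grab_frame('top'); cv2.imwrite('pics/t3.png',cv2.resize(f['image'][120:260,270:430,::-1],None,fx=4,fy=4,interpolation=cv2.INTER_CUBIC))
E
```

```text
time_s: 5.75
eef_pos: [0.4141, -0.1409, 0.25]
ee_rot: [[0.986, -0.167, -0.001], [-0.167, -0.986, -0.0], [-0.001, 0.0, -1.0]]
force: [-0.3, -0.7, -0.3]
width: -0.0
time_s: 6.75
eef_pos: [0.5748, -0.1489, 0.2488]
ee_rot: [[0.986, -0.151, 0.074], [-0.168, -0.892, 0.42], [0.002, -0.426, -0.905]]
force: [-0.6, 0.6, 0.2]
width: -0.003
[-0.48444986  0.44114519  1.34244612  0.41850908  1.5070664   1.19607943] [-0.62425239  0.57652821  0.15317414]
```

View pics/s3.png

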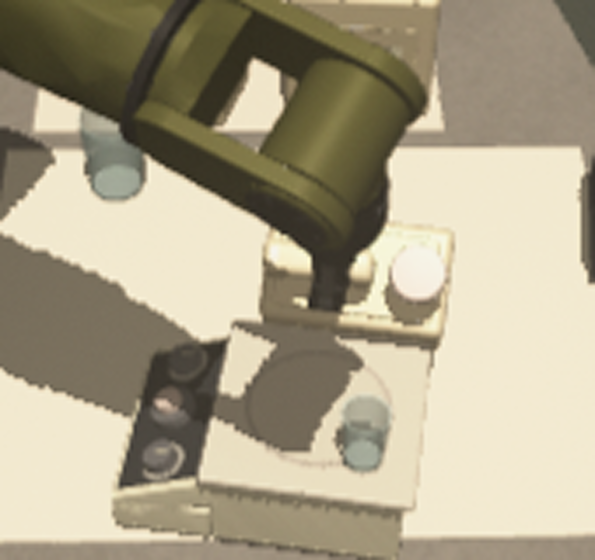

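View pics/t3.png

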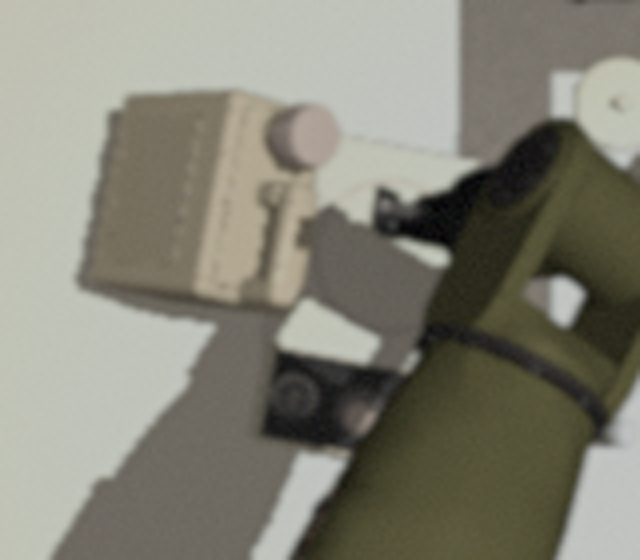

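```bash
python3 -m inch '[{"xyz":[0,0,-11],"twist":[0,0,0]},{"xyz":[0,0,-11],"twist":[0,0,0]},{"xyz":[0,0,-11],"twist":[0,0,0]},{"xyz":[0,0,-11],"twist":[0,0,0]},{"xyz":[0,0,-11],"twist":[0,0,0]},{"xyz":[0,0,-11],"twist":[0,0,0]},{"xyz":[0,0,-11],"twist":[0,0,0]},{"xyz":[0,0,-11],"twist":[0,0,0]}]' 
python3 -m inch '[{"xyz":[1,6,0],"twist":[0,0,0]},{"xyz":[1,6,0],"twist":[0,0,0]},{"xyz":[1,6,0],"twist":[0,0,0]},{"xyz":[1,6,0],"twist":[0,0,0]},{"xyz":[0,0,0],"twist":[0,0,0]}]'
python3 - <<'E'
from h import *
import cv2
f=vision.grab_frame('side'); cv2.imwrite('pics/s4.png',cv2.resize(f['image'][120:280,230:400,::-1],None,fx=3.5,fy=3.5,interpolation=cv2.INTER_CUBIC))
f=vision.grab_frame('top'); cv2.imwrite('pics/t4.png',cv2.resize(f['image'][120:220,320:400,::-1],None,fx=6,fy=6,interpolation=cv2.INTER_CUBIC))
E
```

```text
time_s: 7.85
eef_pos: [0.5742, -0.1492, 0.1605]
ee_rot: [[0.986, -0.151, 0.074], [-0.168, -0.893, 0.417], [0.003, -0.424, -0.906]]
force: [0.9, 0.1, -0.7]
width: -0.001
time_s: 8.48
eef_pos: [0.5783, -0.1247, 0.1615]
ee_rot: [[0.986, -0.151, 0.074], [-0.168, -0.893, 0.417], [0.003, -0.424, -0.906]]
force: [-0.8, 0.5, -0.5]
width: 0.001
```

View pics/s4.png

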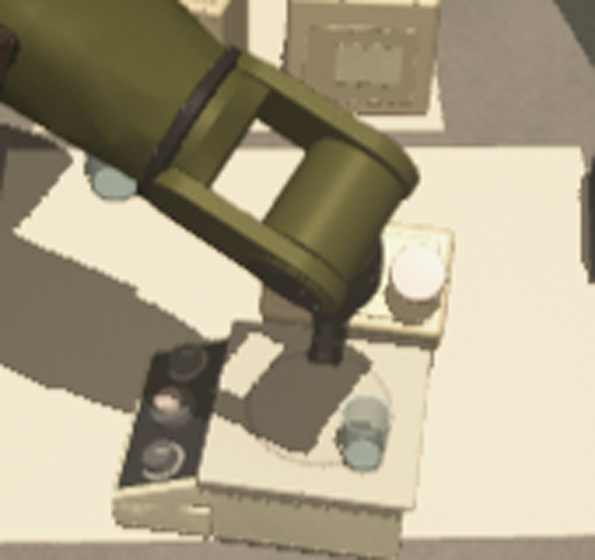

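View pics/t4.png

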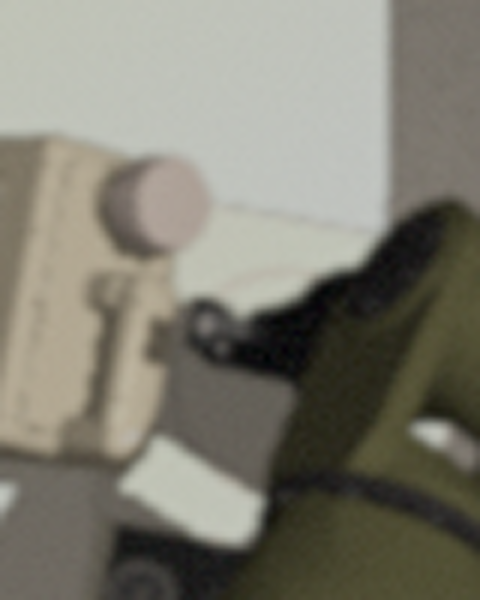

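The top zoom shows the finger at (200,325), facing the handle bar's side at (170,320) and clear of the cap at (155,205). Next I'll creep forward to contact.

```bash
python3 -m inch '[{"xyz":[0.5,3,0],"twist":[0,0,0]},{"xyz":[0.5,3,0],"twist":[0,0,0]},{"xyz":[0.5,3,0],"twist":[0,0,0]},{"xyz":[0,0,0],"twist":[0,0,0]}]' 
python3 -m inch '[{"xyz":[0.5,3,0],"twist":[0,0,0]},{"xyz":[0.5,3,0],"twist":[0,0,0]},{"xyz":[0,0,0],"twist":[0,0,0]}]'
```

```text
time_s: 9.07
eef_pos: [0.5797, -0.1159, 0.1613]
ee_rot: [[0.986, -0.151, 0.074], [-0.168, -0.893, 0.417], [0.003, -0.424, -0.906]]
force: [0.0, -0.5, -0.5]
width: -0.003
time_s: 9.45
eef_pos: [0.5807, -0.1099, 0.1613]
ee_rot: [[0.986, -0.151, 0.074], [-0.168, -0.893, 0.417], [0.003, -0.424, -0.906]]
force: [-0.4, -0.4, 0.8]
width: 0.0
```

```bash
python3 -m inch '[{"xyz":[0.5,3,0],"twist":[0,0,0]},{"xyz":[0.5,3,0],"twist":[0,0,0]},{"xyz":[0,0,0],"twist":[0,0,0]}]' 
python3 -m inch '[{"xyz":[0.5,3,1],"twist":[0,0,0]},{"xyz":[0.5,3,1],"twist":[0,0,0]},{"xyz":[0,0,0],"twist":[0,0,0]}]'
```

```text
time_s: 9.82
eef_pos: [0.5817, -0.1039, 0.1613]
ee_rot: [[0.986, -0.151, 0.074], [-0.168, -0.893, 0.417], [0.003, -0.424, -0.906]]
force: [-0.8, -0.8, -0.1]
width: 0.002
time_s: 10.2
eef_pos: [0.5827, -0.0979, 0.1634]
ee_rot: [[0.986, -0.151, 0.074], [-0.168, -0.893, 0.417], [0.003, -0.424, -0.906]]
force: [0.2, -0.9, -0.6]
width: 0.002
```

```bash
cat > look.py <<'E'
import sys,cv2
from h import *
k=sys.argv[1]
f=vision.grab_frame('side')['image'][130:280,230:400,::-1]; t=vision.grab_frame('top')['image'][120:240,270:410,::-1]
a=cv2.resize(f,(400,353),interpolation=cv2.INTER_CUBIC);b=cv2.resize(t,(400,343),interpolation=cv2.INTER_CUBIC)
b=cv2.copyMakeBorder(b,0,10,0,0,0); cv2.imwrite(f'pics/{k}.png',np.hstack([a,b]))
E
python3 look.py l5
```

```text
(no output)
```

View pics/l5.png

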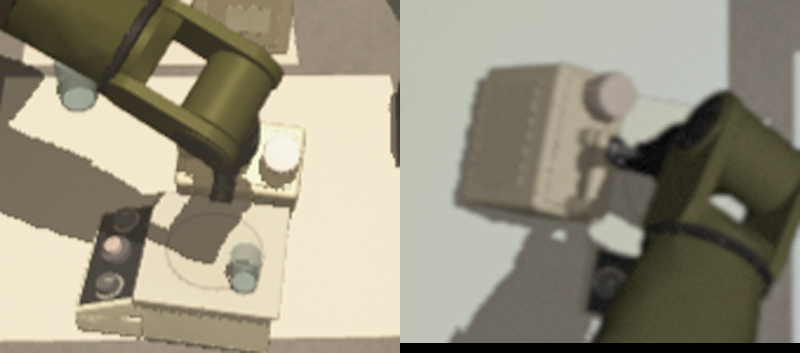

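The top view shows the finger touching the bar at about (612,152). Now I'll push along the arc.

```bash
python3 -m inch '[{"xyz":[0.6,3.5,1.7],"twist":[0,0,0]},{"xyz":[0.6,3.5,1.7],"twist":[0,0,0]},{"xyz":[0.6,3.5,1.7],"twist":[0,0,0]},{"xyz":[0.6,3.5,1.6],"twist":[0,0,0]},{"xyz":[0.6,3.5,1.6],"twist":[0,0,0]},{"xyz":[0.6,3.5,1.5],"twist":[0,0,0]},{"xyz":[0.6,3.5,1.5],"twist":[0,0,0]}]'; python3 look.py l6
```

```text
time_s: 11.18
eef_pos: [0.5869, -0.0734, 0.1747]
ee_rot: [[0.986, -0.151, 0.074], [-0.168, -0.893, 0.417], [0.003, -0.424, -0.906]]
force: [-0.8, -0.0, -0.4]
width: 0.003
```

View pics/l6.png

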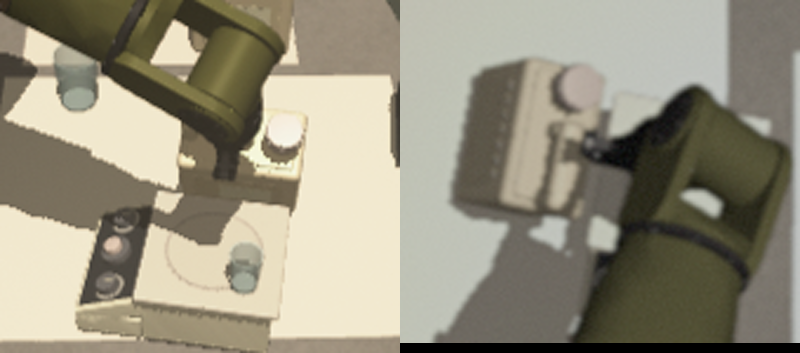

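The can is tilting back cleanly, with a gap now showing between it and the plate. I'll carry on past the balance point.

```bash
python3 -m inch '[{"xyz":[0.6,3.5,1.2],"twist":[0,0,0]},{"xyz":[0.6,3.5,1.2],"twist":[0,0,0]},{"xyz":[0.6,3.5,1],"twist":[0,0,0]},{"xyz":[0.6,3.5,1],"twist":[0,0,0]},{"xyz":[0,0,0],"twist":[0,0,0]}]'; python3 look.py l7
```

```text
time_s: 11.9
eef_pos: [0.5893, -0.0594, 0.1791]
ee_rot: [[0.986, -0.151, 0.074], [-0.168, -0.893, 0.417], [0.003, -0.424, -0.906]]
force: [-0.2, 0.1, -0.2]
width: 0.0
```

View pics/l7.png

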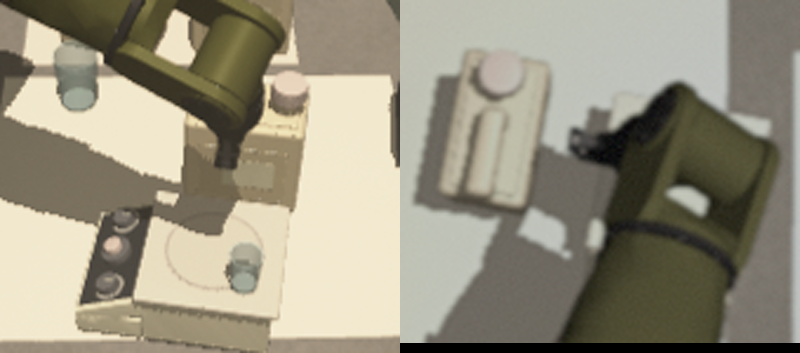

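The can has dropped back onto its base and is free of the finger. I'll back off upwards and check that it stays still.

```bash
python3 -m inch '[{"xyz":[-1,-6,10],"twist":[0,0,0]},{"xyz":[-1,-6,12],"twist":[0,0,0]},{"xyz":[-5,-6,15],"twist":[0,0,0]},{"xyz":[-10,-6,15],"twist":[0,0,0]},{"xyz":[-15,-6,15],"twist":[0,0,0]},{"xyz":[-20,-8,10],"twist":[0,0,0]},{"xyz":[-20,-10,5],"twist":[0,0,0]},{"xyz":[-20,-10,0],"twist":[0,0,0]}]'
python3 -m inch '[{"xyz":[-20,-15,0],"twist":[0,0,0]},{"xyz":[-20,-20,0],"twist":[0,0,0]},{"xyz":[-20,-20,0],"twist":[0,0,0]},{"xyz":[-20,-20,0],"twist":[0,0,0]},{"xyz":[-15,-20,0],"twist":[0,0,0]},{"xyz":[-10,-20,0],"twist":[0,0,0]},{"xyz":[0,-20,0],"twist":[0,0,0]},{"xyz":[0,0,0],"twist":[0,0,0]}]'
python3 - <<'E'
import cv2
from h import *
for n in('side','top'): cv2.imwrite(f'pics/{n}8.png',vision.grab_frame(n)['image'][:,:,::-1])
E
python3 look.py l8;python3 -m inch '[{"xyz":[0,0,0],"twist":[0,0,0]},{"xyz":[0,0,0],"twist":[0,0,0]},{"xyz":[0,0,0],"twist":[0,0,0]},{"xyz":[0,0,0],"twist":[0,0,0]}]'
python3 look.py l9; python3 -c "
import cv2
a=cv2.imread('pics/l8.png').astype(int);b=cv2.imread('pics/l9.png').astype(int);print(abs(a-b).max(),abs(a-b).mean())"
```

```text
time_s: 13.0
eef_pos: [0.496, -0.1183, 0.2617]
ee_rot: [[0.986, -0.151, 0.075], [-0.169, -0.893, 0.417], [0.004, -0.424, -0.906]]
force: [-0.3, -0.4, -0.2]
width: -0.001
time_s: 14.0
eef_pos: [0.3922, -0.2536, 0.2609]
ee_rot: [[0.985, -0.153, 0.075], [-0.17, -0.893, 0.417], [0.003, -0.424, -0.906]]
force: [-0.7, 0.1, -0.3]
width: -0.003
time_s: 14.7
eef_pos: [0.3923, -0.2526, 0.261]
ee_rot: [[0.986, -0.151, 0.074], [-0.168, -0.893, 0.417], [0.003, -0.424, -0.906]]
force: [-0.1, -0.3, 0.2]
width: -0.003
84 0.7006149669499527
```

View pics/l9.png

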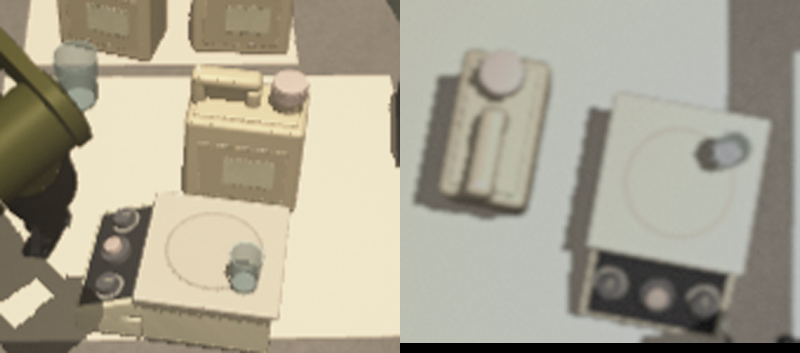

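View pics/side8.png

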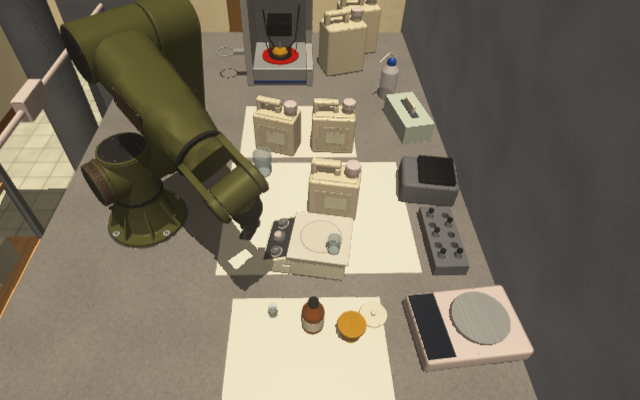

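View pics/top8.png

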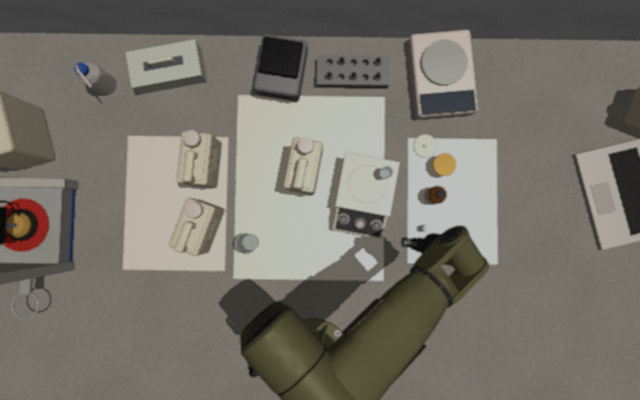

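The can stands upright at (303,168) in the top view, clear of the plate. The beaker (384,172) and the other items are where they were, and the arm is in free air.

Run:
```python
import cv2
a=cv2.imread('pics/l8.png').astype(int);b=cv2.imread('pics/l9.png').astype(int);print(abs(a-b)[40:215,440:560].max())
a=cv2.imread('pics/top0.png').astype(int);b=cv2.imread('pics/top8.png').astype(int);print('beaker',abs(a-b)[163:183,374:394].mean())
from workcell import workorder; print(workorder.job_done())
```

```text
6
beaker 3.216666666666667
the job is handed in; nothing more can be done
None
```

I pressed the heat button first, then pushed the jerrican back up onto its base. I handed the job in at about 14.8 s of the allowed 43 s.

- **Button:** I pressed it square to the panel with closed fingers. It moved about 7 mm after first contact and then met a hard stop. The fingers peaked at about 46 N there. The wrist limit is 120 N; the 40 N limit applies to the arm and gripper body, which touched nothing. The button's travel can't be read directly, so "fully pressed" is my inference from the force and travel.
- **Jerrican:** I pushed it by its handle bar along the arc until it fell back by itself. In both views it stands upright and clear of the hotplate. Two pictures taken about 0.6 s apart showed it had stopped moving.
- **Everything else:** The small beaker and the other items look unmoved in the before and after pictures. A pixel comparison around the beaker showed only slight differences. The arm is clear of everything, with contact forces at noise level.

One measurement disagreed: the cap measured about 6 mm further from the hotplate than the given dimensions predicted. It did not affect the push, because I moved forward in small steps and confirmed contact in the pictures.

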